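# Snap a new reader board onto its standoffs

### The arm

A 6-joint arm with a two-finger parallel gripper is mounted at the origin on the work surface. World frame = base frame: x ahead of the robot, y to its left, z up, the work surface at z = 0. Lengths are in m, angles in degrees, forces in N, time in s.
With the tool pointing down it reaches from about 0.25 to 0.725 m from the base axis. Payload 9.7 kg.
Tool frame: the origin (TCP) lies midway between the tips of the shut fingers; the grasp point (between the pads) lies 19 mm behind it (bot.pinch_z is the distance from the TCP to the grasp point, in m); z points along the fingers, y is the line along which they close (so a half turn about z gives the same grasp; the last joint's range is limited). The gripper opens to 85 mm and grips with 20 to 120 N. Pads are 22 mm wide; open, the fingers measure 114 mm over their backs; the gripper's body (76 mm by 85 mm) begins 54 mm behind the grasp point. The pads swing forward as they close: fully open they stand 13 mm farther back than shut.
Start: joints at [67.666, 4.979, 10.078, 95.1, 0, 90], TCP at [0.209, 0.509, 0.231] pointing down, gripper open.
Joint ranges: [-179.16, 179.16], [-48.56, 103.87], [-65.8, 70.77], [-126.05, 130.52], [-82.76, 87.17], [-180, 180]. Speed limits (degrees/s): [127.2, 127.2, 147.25, 180, 180, 180].

### API

Orientations are given as [roll, pitch, yaw] about the fixed x, y, z axes, in that order (R = Rz(yaw) Ry(pitch) Rx(roll)).
In Python, from workcell import sensors, camera, camera_params, ticket, bot gives the robot as it stands.
- The arm moves only by the shell command python3 -m jog 'ROWS' [FORCE]. ROWS is JSON, a list that holds one entry, the list of rows, each a list of 5 numbers: the shift along the world's x, y, z in units of 50 mm (1.0 is 50 mm), then the turn about the world's z in units of 5 degrees (1.0 is 5 degrees), then the opening, from 0 (shut) to 1 (fully open). In form: [[[tx, ty, tz, yaw, grip], ...]]. A call has 1 to 8 rows; each row shifts and turns the commanded pose from where the row before left it; what a row does not reach is not made up. A row lasts 1/10 s, in which the tool goes at most 50 mm and 8.59 degrees, less where a joint would pass 70% of its speed; a pose out of reach is approached as far as the arm can. A call is refused whole if a number of a shift passes 1 or a number of a turn 1, either way. A call with a gripper value outside its range is refused whole. The fingers move at their own pace and stop on an object; FORCE is the grip in N (left out, the last holds). Time passes only in rows, so rows that do not move let the fingers close. It gives the time, the measured TCP pose, the force, the opening and the grip force at its end, in the units of the state.
- sensors.get_obs(): the state, without advancing time (a new reading comes with each control period).
- camera(name): name is "side" or "top"; returns the picture (400x640x3 uint8, blue, green, red); there is no depth.
- camera_params(name): a dict with "fx", "fy", "cx", "cy" (pixels), "k1" (the pictures are not rectified: a ray, as slopes to the right and down, at radius r is drawn at 1 + k1 r^2 times it, then the intrinsics apply), "T" (4x4, takes a point from camera to world coordinates). Camera axes: x right, y down, z forward; pixel columns grow to the right and rows downward; lengths in m; the calibration is good to about 2 mm. A picture is of the moment at which its call begins. camera_params takes no time and is no camera call.
- ticket.job_done(): hands the job in; it is judged then, once.
The state is a dict: "time": time; "q": joint angles; "qd": joint speeds; "joint_efforts": joint torques, N m; "ee_pos": TCP position; "tcp_rot": TCP orientation; "wrist_force": force on the tool from outside, world axes, zero at the start; "torque": the same for the moment, N m; "opening": finger opening in m; "grasp_force": force on a finger pad.
Only numpy, scipy, OpenCV 4.12 (cv2) and the standard library are available. Lean on these libraries where they do the work, as an engineer would, in place of code of your own. Each camera call takes 0.05 s, during which the arm holds its last target. There are 200 camera calls.

### The job

Pick up the new green board by its heat sink and lay it on the three barbed posts of the opened reader base, white connector towards the blue header. Then press it down beside each post, gently and no harder than the click needs, until all three posts have snapped through and the board is fully home, and let go; leave everything else on the bench where it is.

Things in the scene. Friction and masses are not known exactly. Their poses are not given: they have to be found in the camera images.
- board: The new board: green, 130 (x) x 94 (y) x 4 mm, about 160 g. Origin: centre of its underside; z up, x towards the white edge connector (end with two holes). In the middle stands a dark finned heat sink, 36 (x) x 24 (y) mm, its top 34 mm above the underside: grip it across its 24 mm width (y). Three square 10 mm holes and, 16 mm inboard of each, a white round push pillar. Beside the heat sink's long sides (y) there is only flat board with 2 mm parts.
- pad: Pink foam pad, 190 x 150 x 10 mm, fixed, origin under its centre; the board lies flat on it at the start.
- chassis: Opened reader base: low white tray with grey floor, 180 (x) x 160 (y) mm, 6 mm floor, 16 mm rim, fixed. Origin: centre of its underside; x towards the blue header on its floor (the end with two posts).
- post1: Snap standoff 1, white nylon, fixed, at x 52, y 34 mm in the tray's frame. Origin on its axis at the nominal seat (hard shoulder, 18 mm wide), 24 mm above the tray's underside; seat, pin, collar and barb were screwed to height by hand and truly stand up to 2.5 mm higher or lower, each post on its own. z up, x towards the barb. 8 mm pin, straight to 13 mm above the seat, 2 mm tip at 20 mm.
- post2: Snap standoff 2, white nylon, fixed, at x 52, y -34 mm in the tray's frame. Origin on its axis at the nominal seat (hard shoulder, 18 mm wide), 24 mm above the tray's underside; seat, pin, collar and barb were screwed to height by hand and truly stand up to 2.5 mm higher or lower, each post on its own. z up, x towards the barb. Barb: sticks out 3.5 mm at 5 to 7 mm above the seat, slopes in to the pin at 14 mm.
- post3: Snap standoff 3, white nylon, fixed, at x -52, y 0 mm in the tray's frame. Origin on its axis at the nominal seat (hard shoulder, 18 mm wide), 24 mm above the tray's underside; seat, pin, collar and barb were screwed to height by hand and truly stand up to 2.5 mm higher or lower, each post on its own. z up, x towards the barb. Black sprung collar round the pin: top 6 mm above the seat, sinks to the seat.
- hole1 (a point): Centre of the board's square 10 mm hole 1 (for post 1), at the underside; x 52, y 34 mm in the board's frame. Laid on the posts the underside rests 9 to 13 mm above the seats, on the barbs' slopes; pressing one push pillar with about 8 to 15 N takes its hole past the barb against the sprung collar, and the barb clicks out over the board 1 mm above the hard seat; then the collar holds the board up against the barb.
- push1 (a point): Centre of the top of push pillar 1, a white 12 mm round pillar, 22 mm tall on the board (26 mm above the underside), x 38, y 26 mm in the board's frame; pressing it loads mainly post 1. Its top stays above the tips of the posts.
- hole2 (a point): Centre of the board's square 10 mm hole 2 (for post 2), at the underside; x 52, y -34 mm in the board's frame.
- push2 (a point): Centre of the top of push pillar 2, a white 12 mm round pillar, 22 mm tall on the board (26 mm above the underside), x 38, y -26 mm in the board's frame; pressing it loads mainly post 2. Its top stays above the tips of the posts.
- hole3 (a point): Centre of the board's square 10 mm hole 3 (for post 3), at the underside; x -52, y 0 mm in the board's frame.
- push3 (a point): Centre of the top of push pillar 3, a white 12 mm round pillar, 22 mm tall on the board (26 mm above the underside), x -36, y 0 mm in the board's frame; pressing it loads mainly post 3. Its top stays above the tips of the posts.
- barb1 (a joint): How far the orange barb of post 1 is pushed into its pin, m: 0 = fully out, 0.0045 = fully in. Passing through the hole pushes it in by 0.0015 to 0.0035; it springs out with the click.
- barb2 (a joint): How far the orange barb of post 2 is pushed into its pin, m: 0 = fully out, 0.0045 = fully in. Passing through the hole pushes it in by 0.0015 to 0.0035; it springs out with the click.
- barb3 (a joint): How far the orange barb of post 3 is pushed into its pin, m: 0 = fully out, 0.0045 = fully in. Passing through the hole pushes it in by 0.0015 to 0.0035; it springs out with the click.
- screwdriver: Bystander, to be left alone: red-handled screwdriver, 170 mm long, lying on the bench in front of the tray; origin under its centre of length.
- cup: Bystander, to be left alone: small blue plastic cup, 64 mm wide, 45 mm tall; origin under its centre.
- old_board: Bystander, to be left alone: the removed old board, blue, 110 x 80 mm, lying flat; origin under its centre.
- tube_rack: Bystander, to be left alone: pale tube rack with a few yellow-capped tubes, 100 x 180 x 58 mm (tubes rise to 100 mm); origin under its centre.
- reagent: Bystander, to be left alone: white bottle with orange label and blue cap, 68 mm wide, 130 mm tall; origin under its centre.
- jar: Bystander, to be left alone: white jar, 52 mm wide, 80 mm tall; origin under its centre.
- strip_box: Bystander, to be left alone: small cardboard box, 70 x 120 x 50 mm; origin under its centre.

How it is judged:
By the outcome, as a careful person would: the job done as asked, in the order asked, and still so for the second after the job is handed in, with the robot touching nothing.
It also fails if it takes over 54 s, if anything falls off the work surface, if the arm or the gripper's body presses on something with over 40 N, if the wrist force passes 120 N, or if a joint passes its speed limit or range.

## Working session

There is one attempt and no reset: what is moved stays moved. The work goes in short steps, Python scripts to look and compute and a shell command to move; the robot and the scene stay as the last step left them, time stands still between calls to the robot, and variables do not carry over. Pictures are saved under pics/ and viewed, at most 10 in all, crops included, and the job is handed in when it is done.

```bash
mkdir -p pics; python3 - <<'E'
from workcell import sensors, camera, camera_params, bot
import cv2,numpy as np
for n in("top","side"):
    cv2.imwrite(f"pics/{n}0.png",camera(n)); p=camera_params(n); print(n,{k:(np.round(v,4).tolist()) for k,v in p.items()})
print(sensors.get_obs(),bot.pinch_z)
E
```

```text
top {'fx': 407.8194, 'fy': 407.8194, 'cx': 317.7912, 'cy': 203.128, 'k1': -0.0864, 'T': [[0.1187, -0.9721, 0.2025, 0.3995], [-0.9929, -0.1172, 0.0194, 0.0522], [0.0049, -0.2034, -0.9791, 0.919], [0.0, 0.0, 0.0, 1.0]]}
side {'fx': 432.0138, 'fy': 432.0138, 'cx': 325.3727, 'cy': 205.1182, 'k1': -0.0627, 'T': [[-0.6165, 0.4585, -0.6401, 1.2376], [0.7873, 0.3613, -0.4995, 0.561], [0.0023, -0.8119, -0.5837, 0.6821], [0.0, 0.0, 0.0, 1.0]]}
{'time': 0.1, 'q': array([6.76648234e+01, 5.00740329e+00, 1.00385881e+01, 9.50994666e+01,
       2.54599138e-04, 8.99996317e+01]), 'qd': array([-0.15435702, -0.11022818,  0.11412276,  0.08898618,  0.0681086 ,
       -0.06089946]), 'joint_efforts': array([-1.55935459e-04, -5.21560478e+01,  4.65655625e+01,  1.60306692e-02,
        3.55093150e-06, -6.78887773e-06]), 'ee_pos': array([0.20893298, 0.50854503, 0.23065556]), 'tcp_rot': array([-1.79931718e+02, -2.55037915e-04,  1.57665191e+02]), 'wrist_force': array([-0.0217767 ,  0.43239835, -0.2920402 ]), 'torque': array([-0.00661019,  0.0027903 , -0.01393386]), 'grasp_force': 0.0, 'opening': 0.08556826559612514} 0.0187
```

View pics/top0.png

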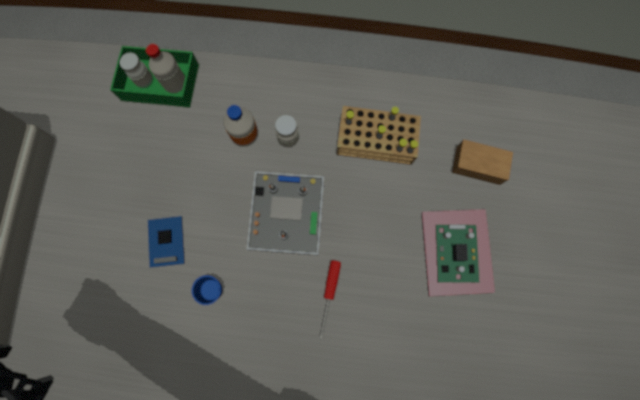

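View pics/side0.png

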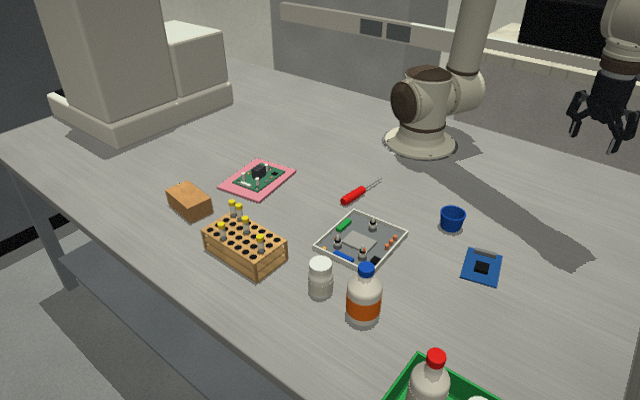

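The top view shows the tray at about (286,212) with its blue header at (289,180). The board is on its pad at about (459,253), with its white connector at (457,227). Both face roughly world +x. Next I'll measure them and view enlarged crops.

```bash
cat > h.py <<'E'
import cv2,numpy as np
from workcell import sensors,camera,camera_params
def ray(n,uv):
    p=camera_params(n);uv=np.atleast_2d(np.array(uv,float))
    d=(uv-[p['cx'],p['cy']])/[p['fx'],p['fy']]
    s=d.copy()
    for _ in range(20): s=d/(1+p['k1']*(s**2).sum(1,keepdims=True))
    T=np.array(p['T']);return T[:3,3],np.c_[s,np.ones(len(s))]@T[:3,:3].T
def plane(n,uv,z):
    o,r=ray(n,uv);return (o+r*((z-o[2])/r[:,2])[:,None])
def proj(n,P):
    p=camera_params(n);T=np.array(p['T']);c=(np.atleast_2d(P)-T[:3,3])@T[:3,:3]
    s=c[:,:2]/c[:,2:];s=s*(1+p['k1']*(s**2).sum(1,keepdims=True));return s*[p['fx'],p['fy']]+[p['cx'],p['cy']]
def tri(a,b):
    o1,r1=ray("top",a);o2,r2=ray("side",b);r1=r1[0];r2=r2[0]
    t=np.linalg.lstsq(np.c_[r1,-r2],o2-o1,rcond=None)[0]
    p,q=o1+t[0]*r1,o2+t[1]*r2;return (p+q)/2,np.linalg.norm(p-q)
def rect(mask):
    c=max(cv2.findContours(mask,0,2)[0],key=cv2.contourArea);return cv2.minAreaRect(c),c
def blob(hsv,lo,hi,box):
    m=cv2.inRange(hsv,np.array(lo),np.array(hi));k=np.zeros_like(m);x0,y0,x1,y1=box;k[y0:y1,x0:x1]=255;return m&k
def prect(n,c,z):
    "contour cast onto plane z (mm) -> min area rect"
    return cv2.minAreaRect((plane(n,c[:,0,:],z)[:,:2]*1000).astype(np.float32))
E
cat > m.py <<'E'
from h import *
im=cv2.imread("pics/top0.png");hs=cv2.cvtColor(im,cv2.COLOR_BGR2HSV)
g=blob(hs,(45,60,20),(95,255,255),(420,200,500,300));g=cv2.morphologyEx(g,3,np.ones((7,7)))
_,c=rect(g);print("board",prect("top",c,.014))
p=blob(hs,(150,30,60),(180,255,255),(410,200,505,305))|blob(hs,(0,30,60),(8,255,255),(410,200,505,305));p=cv2.morphologyEx(p,3,np.ones((9,9)))
_,c=rect(p);print("pad",prect("top",c,.010))
a=im[165:265,235:340];b=im[200:300,410:505]
f=lambda x:cv2.convertScaleAbs(cv2.resize(x,(400,400),interpolation=cv2.INTER_CUBIC),alpha=1.5)
cv2.imwrite("pics/c1.png",np.hstack([f(a),f(b)]))
s=cv2.imread("pics/side0.png")
cv2.imwrite("pics/c2.png",cv2.resize(s[205:275,305:415],(770,490),interpolation=cv2.INTER_CUBIC))
E
python3 m.py
```

```text
board ((510.523681640625, -252.65037536621094), (123.947998046875, 90.23580169677734), 5.832346439361572)
pad ((514.9650268554688, -255.4661102294922), (192.1911163330078, 153.7027130126953), 9.096238136291504)
```

View pics/c1.png

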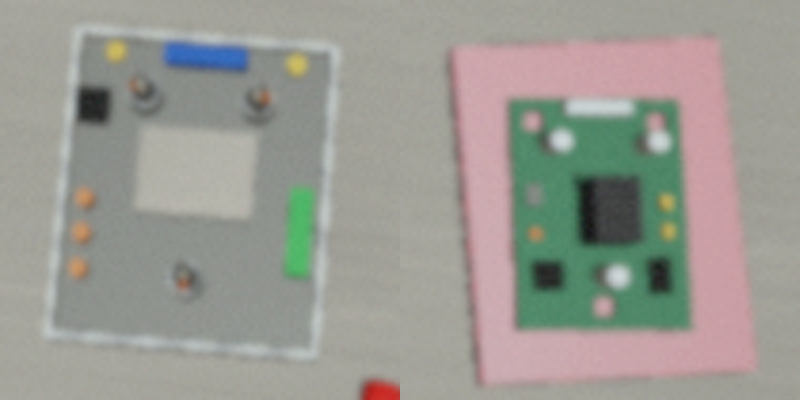

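View pics/c2.png

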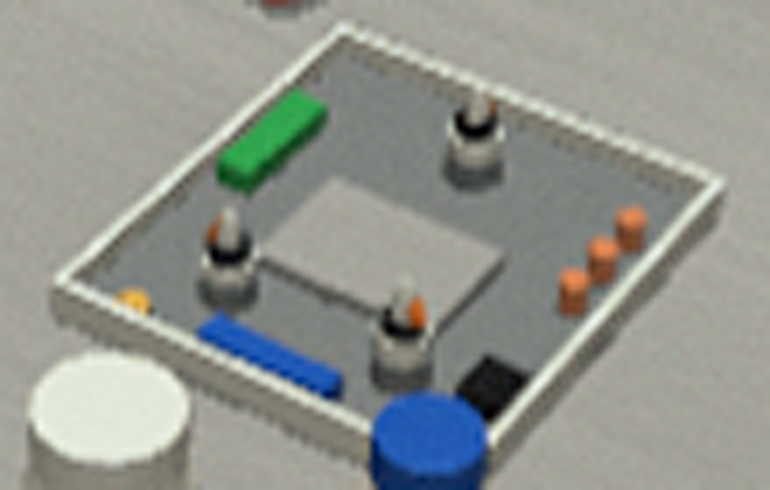

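The left half of the crop shows the tray rim and three posts. The right half shows the board with its pillars at (562,140), (658,141) and (619,277) and the heat sink top at (612,210). The side crop shows the post tips at about (230,212), (403,280) and (476,95). I'll turn these into positions.

```bash
cat > m2.py <<'E'
from h import *
L=lambda x,y:np.array([235+(x+.5)*105/400-.5,165+(y+.5)/4-.5])
R=lambda x,y:np.array([410+(x-400+.5)*95/400-.5,200+(y+.5)/4-.5])
S=lambda x,y:np.array([305+(x+.5)/7-.5,205+(y+.5)/7-.5])
def fit(M,W):
    M=np.array(M,float);W=np.array(W)[:,:2];m,w=M.mean(0),W.mean(0)
    a=M-m;b=W-w;th=np.arctan2((a[:,0]*b[:,1]-a[:,1]*b[:,0]).sum(),(a*b).sum())
    r=np.array([[np.cos(th),-np.sin(th)],[np.sin(th),np.cos(th)]]);t=w-r@m
    print("  pose",np.round(t*1000,1),"yaw",round(np.degrees(th),2),"res",np.round((M@r.T+t-W)*1000,1).tolist())
pt=lambda n,c,z:plane(n,np.array(c),z)
C=[(.09,.08),(.09,-.08),(-.09,-.08),(-.09,.08)]
print("tray top rim");fit(C,pt("top",[L(76,27),L(338,46),L(316,356),L(45,337)],.016))
print("tray side");fit([(.09,-.08),(-.09,-.08),(-.09,.08)],pt("side",[S(55,283),S(345,22),S(722,180)],.016))
P=[(.052,.034),(.052,-.034),(-.052,0)]
print("tips side");fit(P,pt("side",[S(403,278),S(230,210),S(476,92)],.044))
print("tips tri",[np.round(tri(a,b)[0]*1000,1).tolist()+[round(tri(a,b)[1]*1000,1)] for a,b in zip([L(138,82),L(260,94),L(181,270)],[S(403,278),S(230,210),S(476,92)])])
print("board corners");fit([(.065,.047),(.065,-.047),(-.065,-.047),(-.065,.047)],pt("top",[R(507,99),R(679,99),R(692,328),R(516,329)],.014))
print("pillars");fit([(.038,.026),(.038,-.026),(-.036,0)],pt("top",[R(562,140),R(658,141),R(619,277)],.036))
print("sink",np.round(pt("top",[R(612,208)],.044)*1000))
E
python3 m2.py
```

```text
tray top rim
  pose [557.9 140.1] yaw 2.79 res [[0.8, 0.9], [1.0, -0.4], [-1.3, -1.3], [-0.5, 0.8]]
tray side
  pose [557.9 140.5] yaw 2.69 res [[-0.4, -1.0], [1.6, -0.5], [-1.2, 1.5]]
tips side
  pose [558.1 138.9] yaw 2.9 res [[2.8, 2.5], [-0.8, -1.2], [-2.0, -1.3]]
tips tri [[608.3, 176.1, 47.4, np.float64(2.3)], [610.5, 106.8, 41.7, np.float64(0.9)], [508.0, 138.0, 44.1, np.float64(0.9)]]
board corners
  pose [ 511.4 -252.7] yaw 6.14 res [[1.2, 0.0], [0.3, 0.7], [-1.0, -0.1], [-0.4, -0.6]]
pillars
  pose [ 511.  -253.4] yaw 6.54 res [[-0.5, 0.1], [0.1, -0.4], [0.4, 0.2]]
sink [[ 511. -249.   44.]]
```

```bash
for i in 1; do
python3 -m jog '[[[0.25,-0.635,0,0.24,1],[0.25,-0.635,0,0.24,1],[0.25,-0.635,0,0.24,1],[0.25,-0.635,0,0.24,1],[0.25,-0.635,0,0.24,1],[0.25,-0.635,0,0.24,1],[0.25,-0.635,0,0.24,1],[0.25,-0.635,0,0.24,1]]]'
python3 -m jog '[[[0.25,-0.635,0,0.24,1],[0.25,-0.635,0,0.24,1],[0.25,-0.635,0,0.24,1],[0.25,-0.635,0,0.24,1],[0.25,-0.635,0,0.24,1],[0.25,-0.635,0,0.24,1],[0.25,-0.635,0,0.24,1],[0.25,-0.635,0,0.24,1]]]'
python3 -m jog '[[[0.25,-0.635,0,0.24,1],[0.25,-0.635,0,0.24,1],[0.25,-0.635,0,0.24,1],[0.25,-0.635,0,0.24,1],[0.25,-0.635,0,0.24,1],[0.25,-0.635,0,0.24,1],[0.25,-0.635,0,0.24,1],[0.25,-0.635,0,0.24,1]]]'; done
python3 -c "
from workcell import sensors;o=sensors.get_obs();print(o['q'],o['ee_pos'],o['tcp_rot'])"
```

```text
time: 0.9
ee_pos: [0.3091, 0.2534, 0.2311]
tcp_rot: [-180.0, -0.0, 167.3]
wrist_force: [0.7, 0.6, 0.2]
opening: 0.0851
grasp_force: 0.0
time: 1.7
ee_pos: [0.4091, -0.0007, 0.2311]
tcp_rot: [180.0, -0.0, 176.9]
wrist_force: [0.6, 0.0, -0.6]
opening: 0.0853
grasp_force: 0.0
time: 2.5
ee_pos: [0.5092, -0.2547, 0.2308]
tcp_rot: [180.0, -0.0, -173.5]
wrist_force: [0.1, 0.1, 0.6]
opening: 0.0852
grasp_force: 0.0
[-2.65718747e+01  7.70830758e+00  1.30030848e+01  9.53309765e+01
  2.38490544e-03 -3.30783493e+01] [ 0.50920079 -0.25466294  0.2308247 ] [ 1.79978245e+02 -2.90306192e-02 -1.73493521e+02]
```

```bash

python3 -m jog '[[[0.04,0.03,-0.7,0,1],[0,0,-0.7,0,1],[0,0,-0.7,0,1],[0,0,-0.7,0,1],[0,0,-0.6,0,1],[0,0,-0.5,0,1],[0,0,-0.25,0,1],[0,0,-0.11,0,1]]]' 40
python3 -m jog '[[[0,0,0,0,0.5],[0,0,0,0,0.4],[0,0,0,0,0.3],[0,0,0,0,0.2],[0,0,0,0,0.2],[0,0,0,0,0.1],[0,0,0,0,0],[0,0,0,0,0]]]'
python3 -m jog '[[[0,0,0,0,0],[0,0,0,0,0],[0,0,0,0,0],[0,0,0,0,0]]]'
```

```text
time: 3.3
ee_pos: [0.5103, -0.2514, 0.017]
tcp_rot: [179.9, -0.1, -173.5]
wrist_force: [0.7, 0.1, 0.4]
opening: 0.0853
grasp_force: 0.0
time: 4.1
ee_pos: [0.5116, -0.2521, 0.0193]
tcp_rot: [-179.9, 0.1, -173.5]
wrist_force: [0.0, 0.3, 6.6]
opening: 0.0234
grasp_force: 41.2
time: 4.5
ee_pos: [0.5116, -0.2521, 0.0193]
tcp_rot: [-179.9, 0.1, -173.5]
wrist_force: [-0.6, 0.3, 5.6]
opening: 0.0231
grasp_force: 41.2
```

```bash

python3 -m jog '[[[0,0,0.2,0,0],[0,0,0.5,0,0],[0,0,0.5,0,0],[0,0,0.5,0,0],[0.05,0.2,0.3,-0.06,0],[0.08,0.5,0,-0.06,0],[0.08,0.6,0,-0.06,0],[0.08,0.6,0,-0.06,0]]]'
python3 -m jog '[[[0.08,0.6,0,-0.06,0],[0.08,0.7,0,-0.06,0],[0.08,0.7,0,-0.06,0],[0.08,0.7,0,-0.06,0],[0.08,0.7,0,-0.06,0],[0.08,0.7,0,-0.06,0],[0.08,0.6,0,-0.06,0],[0.08,0.6,0,-0.06,0]]]'
python3 -m jog '[[[0.08,0.4,0,-0.02,0],[0,0.2,0,0,0],[0,0.05,0,0,0],[0,0,0,0,0],[0,0,0,0,0]]]'
python3 - <<'E'
from h import *
t=camera("top");s=camera("side");cv2.imwrite("pics/t1.png",t);cv2.imwrite("pics/s1.png",s)
a=cv2.convertScaleAbs(cv2.resize(t[150:270,230:350],(400,400),interpolation=2),alpha=1.5)
b=cv2.resize(s[170:270,300:400],(400,400),interpolation=2)
cv2.imwrite("pics/c3.png",np.hstack([a,b]));o=sensors.get_obs();print(o['ee_pos'],o['tcp_rot'])
E
```

```text
time: 5.3
ee_pos: [0.5254, -0.1553, 0.1182]
tcp_rot: [180.0, -0.0, -174.8]
wrist_force: [0.7, 0.2, -1.5]
opening: 0.0231
grasp_force: 40.4
time: 6.1
ee_pos: [0.557, 0.1103, 0.1181]
tcp_rot: [180.0, -0.0, -177.1]
wrist_force: [-0.0, -0.2, -0.4]
opening: 0.0237
grasp_force: 40.4
time: 6.6
ee_pos: [0.5614, 0.14, 0.1183]
tcp_rot: [-180.0, -0.0, -177.3]
wrist_force: [0.1, -0.7, -1.0]
opening: 0.0231
grasp_force: 40.4
[0.56145763 0.13987148 0.11837737] [-1.79993568e+02  1.17926051e-03 -1.77298988e+02]
```

View pics/c3.png

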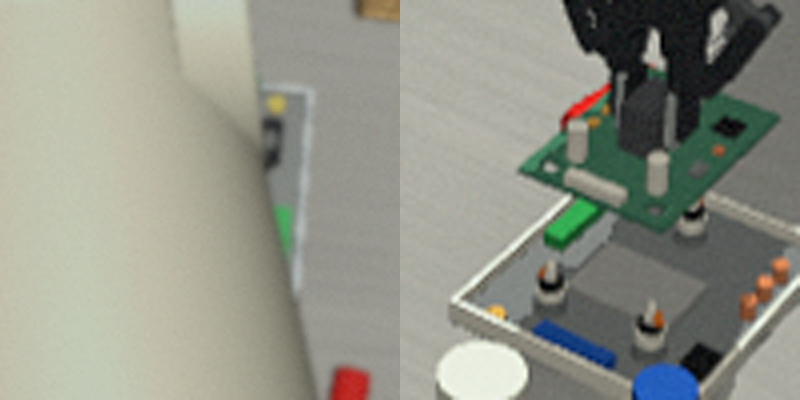

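The top view is hidden by the arm. In the side crop, the board's corners are at (518,171), (667,230) and (778,117), and the pillar tops at (577,126) and (658,157). The board is level and oriented correctly.

```bash
cat >> m2.py <<'E'
print("---")
Q=lambda x,y:np.array([300+(x-400+.5)/4-.5,170+(y+.5)/4-.5])
fit([(.065,-.047),(.065,.047),(-.065,.047)],pt("side",[Q(518,170),Q(667,230),Q(779,117)],.1121))
fit([(.038,-.026),(.038,.026)],pt("side",[Q(577,125),Q(658,156)],.1351))
fit([(.065,-.047),(.065,.047),(-.065,.047),(.038,-.026),(.038,.026)],np.r_[pt("side",[Q(518,170),Q(667,230),Q(779,117)],.1121),pt("side",[Q(577,125),Q(658,156)],.1351)])
E
python3 m2.py | sed -n '/---/,$p'
```

```text
---
  pose [560.7 139.8] yaw 3.15 res [[-0.2, 0.3], [1.3, -0.1], [-1.2, -0.2]]
  pose [560.3 138. ] yaw 3.98 res [[0.0, -0.4], [-0.0, 0.4]]
  pose [560.5 139.3] yaw 3.11 res [[-0.4, -0.2], [1.2, -0.6], [-1.3, -0.6], [-0.1, 0.4], [0.6, 1.1]]
```

```bash

python3 -m jog '[[[-0.054,0.01,-0.2,0,0],[0,0,-0.4,0,0],[0,0,-0.3,0,0],[0,0,-0.2,0,0],[0,0,-0.14,0,0],[0,0,-0.1,0,0],[0,0,-0.06,0,0],[0,0,0,0,0]]]'
python3 - <<'E'
from h import *
s=camera("side");cv2.imwrite("pics/s2.png",s)
cv2.imwrite("pics/c4.png",cv2.resize(s[190:265,305:415],(792,540),interpolation=2));o=sensors.get_obs();print(o['ee_pos'],o['wrist_force'])
E
```

```text
time: 7.5
ee_pos: [0.5589, 0.1412, 0.0483]
tcp_rot: [-180.0, 0.0, -177.2]
wrist_force: [-0.6, 0.2, -0.9]
opening: 0.0234
grasp_force: 40.4
[0.55896885 0.14128552 0.04855476] [ 0.21423358  1.52496412 -0.34652366]
```

View pics/c4.png

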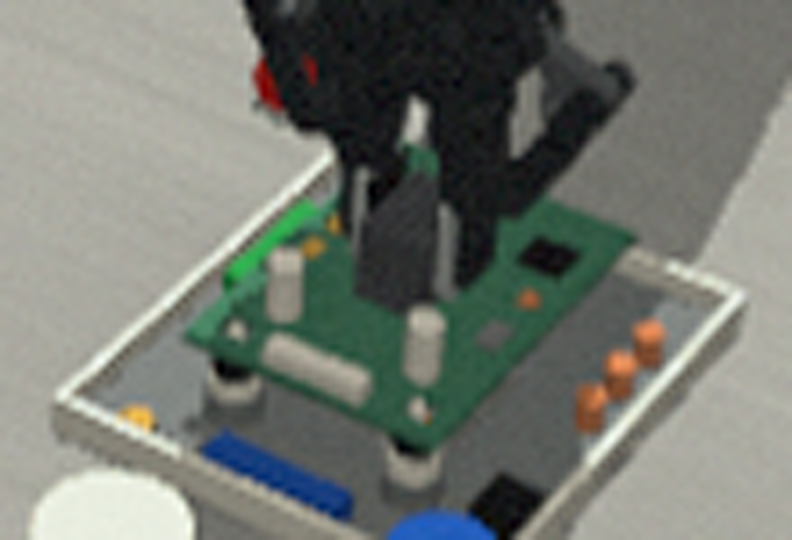

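The post tips show through both front holes, at (235,328) and (420,408), with no force. I'll lower by feel.

```bash

python3 -m jog '[[[0,-0.015,-0.02,0,0],[0,0,-0.02,0,0],[0,0,0,0,0]]]'
python3 -m jog '[[[0,0,-0.02,0,0],[0,0,-0.02,0,0],[0,0,0,0,0]]]'
```

```text
time: 7.85
ee_pos: [0.5588, 0.1405, 0.0463]
tcp_rot: [180.0, 0.0, -177.2]
wrist_force: [-0.2, -0.8, -1.7]
opening: 0.0235
grasp_force: 40.4
time: 8.15
ee_pos: [0.5587, 0.1405, 0.0445]
tcp_rot: [180.0, 0.0, -177.2]
wrist_force: [-1.1, -0.1, 0.4]
opening: 0.0235
grasp_force: 40.8
```

```bash

python3 -m jog '[[[0,0,-0.02,0,0],[0,0,0,0,0]]]'
python3 -m jog '[[[0,0,-0.02,0,0],[0,0,0,0,0]]]'
```

```text
time: 8.35
ee_pos: [0.5589, 0.1406, 0.0438]
tcp_rot: [180.0, 0.0, -177.2]
wrist_force: [-2.0, -0.0, 4.6]
opening: 0.0234
grasp_force: 41.2
time: 8.55
ee_pos: [0.5591, 0.1406, 0.0429]
tcp_rot: [180.0, 0.1, -177.2]
wrist_force: [-2.2, -0.4, 5.3]
opening: 0.0231
grasp_force: 41.4
```

```bash

python3 -m jog '[[[0,0,0,0,0.4],[0,0,0,0,0.5],[0,0,0,0,0.6],[0,0,0,0,0.6],[0,0,0.4,0,0.6],[0,0,0.6,0,0.4],[0,0,0.6,0,0],[0,0,0,0,0]]]'
python3 - <<'E'
from h import *
s=camera("side");cv2.imwrite("pics/s3.png",s)
cv2.imwrite("pics/c5.png",cv2.resize(s[190:265,305:415],(792,540),interpolation=2));o=sensors.get_obs();print(o['ee_pos'],o['tcp_rot'],o['wrist_force'])
E
```

```text
time: 9.35
ee_pos: [0.5606, 0.141, 0.1267]
tcp_rot: [179.9, 0.4, -177.2]
wrist_force: [0.6, 0.4, -0.1]
opening: 0.0082
grasp_force: 0.0
[0.55993812 0.14074888 0.12445115] [ 179.95815281    0.21660188 -177.23598827] [ 0.11682671 -0.56414081 -0.51508454]
```

View pics/c5.png

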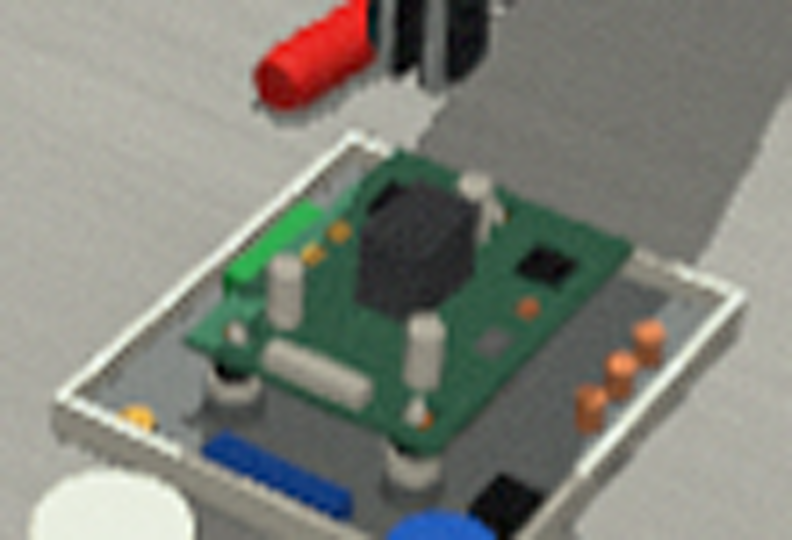

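All three tips stand through their holes, including post 3 at (495,215). The pillar tops are at (424,320), (286,260) and (475,182). I'll locate the pillars.

```bash
cat >> m2.py <<'E'
print("+++")
V=lambda x,y:np.array([305+(x+.5)/7.2-.5,190+(y+.5)/7.2-.5])
W=pt("side",[V(424,319),V(286,259),V(475,181)],.0598);print(np.round(W*1000,1))
fit([(.038,.026),(.038,-.026),(-.036,0)],W)
a=np.radians(2.8);r=np.array([[np.cos(a),-np.sin(a)],[np.sin(a),np.cos(a)]])
print(np.array([(38,26),(38,-26),(-36,0)])@r.T+[558,140.2])
E
python3 m2.py | sed -n '/+++/,$p'
```

```text
+++
[[589.6 164.8  59.8]
 [591.9 112.9  59.8]
 [519.2 137.8  59.8]]
  pose [553.6 138.2] yaw 1.31 res [[1.4, 0.3], [0.3, 0.2], [-1.6, -0.4]]
[[594.6845392  168.02525082]
 [597.22472723 116.08733168]
 [522.04297906 138.44140829]]
```

```bash

python3 -m jog '[[[0.35,0.27,0,0,0],[0.35,0.27,-0.2,0,0],[0,0,-0.4,0,0],[0,0,-0.3,0,0],[0,0,-0.1,0,0],[0,0,0,0,0],[0,0,0,0,0]]]'
python3 -m jog '[[[0,0,-0.04,0,0],[0,0,-0.04,0,0],[0,0,-0.04,0,0],[0,0,0,0,0]]]'
```

```text
time: 10.1
ee_pos: [0.5939, 0.1673, 0.073]
tcp_rot: [180.0, 0.0, -177.2]
wrist_force: [0.1, 0.5, -0.1]
opening: 0.0001
grasp_force: 0.0
time: 10.5
ee_pos: [0.5937, 0.1674, 0.0661]
tcp_rot: [-180.0, -0.0, -177.2]
wrist_force: [0.1, -0.4, 0.1]
opening: -0.0002
grasp_force: 0.0
```

```bash

python3 -m jog '[[[0,0,-0.03,0,0],[0,0,-0.03,0,0],[0,0,0,0,0]]]' | egrep 'pos|wrist'
python3 -m jog '[[[0,0,-0.02,0,0],[0,0,0,0,0]]]'| egrep 'pos|wrist'
python3 -m jog '[[[0,0,-0.02,0,0],[0,0,0,0,0]]]'| egrep 'pos|wrist'
python3 -m jog '[[[0,0,-0.02,0,0],[0,0,0,0,0]]]'| egrep 'pos|wrist'
```

```text
ee_pos: [0.5937, 0.1675, 0.063]
wrist_force: [-0.1, -0.3, -0.2]
ee_pos: [0.5938, 0.1675, 0.0622]
wrist_force: [-0.4, 0.1, -0.8]
ee_pos: [0.5937, 0.1675, 0.0611]
wrist_force: [-0.6, -0.0, 0.2]
ee_pos: [0.5939, 0.1676, 0.0605]
wrist_force: [-0.5, 0.7, 2.3]
```

```bash

python3 -m jog '[[[0,0,-0.02,0,0],[0,0,0,0,0]]]' | egrep 'pos|wrist'
python3 -m jog '[[[0,0,-0.02,0,0],[0,0,0,0,0]]]'| egrep 'pos|wrist'
python3 -m jog '[[[0,0,-0.02,0,0],[0,0,0,0,0]]]'| egrep 'pos|wrist'
```

```text
ee_pos: [0.594, 0.1677, 0.0596]
wrist_force: [-0.4, 1.9, 3.6]
ee_pos: [0.5941, 0.1678, 0.0585]
wrist_force: [1.6, 2.9, 3.7]
ee_pos: [0.5942, 0.1678, 0.0576]
wrist_force: [1.4, 1.8, 4.8]
```

```bash

python3 -m jog '[[[0,0,-0.02,0,0],[0,0,0,0,0]]]' | egrep 'pos|wrist'
python3 -m jog '[[[0,0,-0.02,0,0],[0,0,0,0,0]]]'| egrep 'pos|wrist'
python3 -m jog '[[[0,0,-0.02,0,0],[0,0,0,0,0]]]'| egrep 'pos|wrist'
```

```text
ee_pos: [0.5943, 0.168, 0.0569]
wrist_force: [0.4, 3.5, 6.3]
ee_pos: [0.5944, 0.1681, 0.0562]
wrist_force: [1.1, 3.0, 6.8]
ee_pos: [0.5946, 0.1683, 0.0554]
wrist_force: [1.2, 4.0, 9.0]
```

```bash

python3 -m jog '[[[0,0,-0.02,0,0],[0,0,0,0,0]]]' | egrep 'pos|wrist'
python3 -m jog '[[[0,0,-0.01,0,0],[0,0,0,0,0]]]'| egrep 'pos|wrist'
```

```text
ee_pos: [0.5947, 0.1683, 0.0546]
wrist_force: [-0.1, 4.2, 10.2]
ee_pos: [0.5947, 0.1679, 0.0541]
wrist_force: [1.6, 2.1, 9.8]
```

```bash

python3 -m jog '[[[0,0,-0.01,0,0],[0,0,0,0,0]]]' | egrep 'pos|wrist'
python3 -m jog '[[[0,0,-0.01,0,0],[0,0,0,0,0]]]'| egrep 'pos|wrist'
```

```text
ee_pos: [0.5948, 0.168, 0.0537]
wrist_force: [0.7, 3.1, 10.2]
ee_pos: [0.5948, 0.168, 0.0536]
wrist_force: [0.4, 2.6, 12.7]
```

```bash

python3 -m jog '[[[0,0,0.02,0,0],[0,0,0,0,0]]]' | egrep 'pos|wrist'
python3 -m jog '[[[0,0,0.02,0,0],[0,0,0,0,0]]]'| egrep 'pos|wrist'
python3 -m jog '[[[0,0,0.02,0,0],[0,0,0,0,0]]]'| egrep 'pos|wrist'
```

```text
ee_pos: [0.5948, 0.1678, 0.0541]
wrist_force: [0.7, 1.5, 8.9]
ee_pos: [0.5944, 0.1676, 0.0543]
wrist_force: [1.7, 2.2, 6.7]
ee_pos: [0.5937, 0.1673, 0.0545]
wrist_force: [1.1, 1.2, 3.3]
```

```bash

python3 -m jog '[[[0,0,0.02,0,0],[0,0,0,0,0]]]' | egrep 'pos|wrist'
python3 -m jog '[[[0,0,0.04,0,0],[0,0,0,0,0]]]'| egrep 'pos|wrist'
python3 -m jog '[[[0,0,0.3,0,0],[0,0,0.4,0,0],[0,0,0,0,0]]]'| egrep 'pos|wrist'
python3 - <<'E'
from h import *
s=camera("side");cv2.imwrite("pics/s4.png",s)
cv2.imwrite("pics/c6.png",cv2.resize(s[190:265,305:415],(792,540),interpolation=2))
E
```

```text
ee_pos: [0.5933, 0.1672, 0.0552]
wrist_force: [0.3, -1.1, 0.4]
ee_pos: [0.5937, 0.1674, 0.0577]
wrist_force: [0.9, -0.6, 0.5]
ee_pos: [0.5952, 0.1679, 0.0968]
wrist_force: [0.3, -0.1, 1.5]
```

View pics/c6.png

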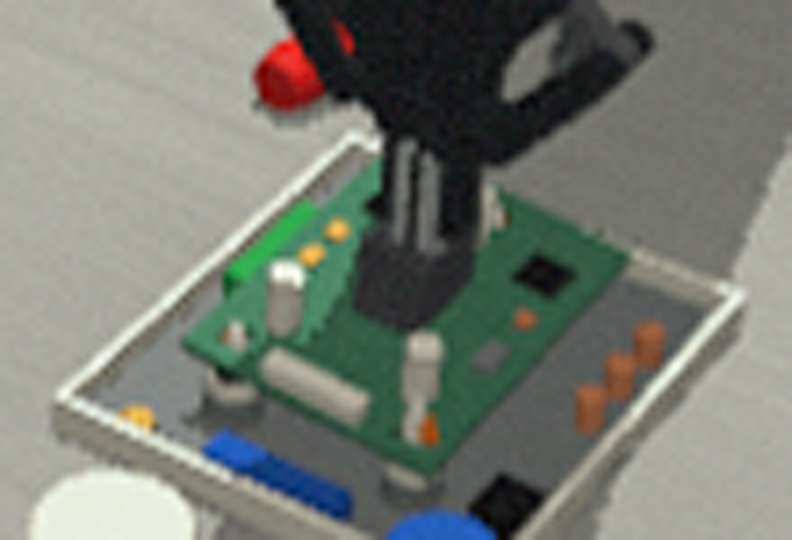

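Post 1 has clicked: its orange barb stands out over the board at (429,430) and the collar is out of sight. Pillar 2 is next.

```bash

python3 -m jog '[[[0.02,-0.5,0,0,0],[0.02,-0.53,0,0,0],[0,0,-0.3,0,0],[0,0,-0.2,0,0],[0,0,-0.12,0,0],[0,0,-0.04,0,0],[0,0,0,0,0]]]'| egrep 'pos|wrist'
python3 -m jog '[[[0,0,-0.03,0,0],[0,0,-0.03,0,0],[0,0,0,0,0]]]'| egrep 'pos|wrist'
python3 -m jog '[[[0,0,-0.03,0,0],[0,0,0,0,0]]]'| egrep 'pos|wrist'
```

```text
ee_pos: [0.5955, 0.1166, 0.0594]
wrist_force: [-1.0, -0.4, 0.3]
ee_pos: [0.5962, 0.116, 0.0573]
wrist_force: [0.3, -1.2, 2.7]
ee_pos: [0.5963, 0.1157, 0.0559]
wrist_force: [1.2, -2.8, 3.3]
```

```bash

python3 -m jog '[[[0,0,-0.02,0,0],[0,0,0,0,0]]]'| egrep 'pos|wrist'
python3 -m jog '[[[0,0,-0.02,0,0],[0,0,0,0,0]]]'| egrep 'pos|wrist'
python3 -m jog '[[[0,0,-0.02,0,0],[0,0,0,0,0]]]'| egrep 'pos|wrist'
python3 -m jog '[[[0,0,-0.01,0,0],[0,0,0,0,0]]]'| egrep 'pos|wrist'
```

```text
ee_pos: [0.5964, 0.1155, 0.0552]
wrist_force: [1.2, -4.1, 6.0]
ee_pos: [0.5965, 0.1153, 0.0544]
wrist_force: [-0.3, -5.1, 8.9]
ee_pos: [0.5966, 0.1152, 0.0536]
wrist_force: [-0.4, -5.6, 9.6]
ee_pos: [0.5966, 0.1151, 0.0533]
wrist_force: [-1.4, -7.1, 11.9]
```

```bash

python3 -m jog '[[[0,0,-0.01,0,0],[0,0,0,0,0]]]'| egrep 'pos|wrist'
python3 -m jog '[[[0,0,-0.01,0,0],[0,0,0,0,0]]]'| egrep 'pos|wrist'
```

```text
ee_pos: [0.5967, 0.115, 0.053]
wrist_force: [-1.8, -7.3, 11.8]
ee_pos: [0.5968, 0.1148, 0.0526]
wrist_force: [-1.2, -7.0, 12.5]
```

```bash

python3 -m jog '[[[0,0,-0.01,0,0],[0,0,0,0,0]]]'| egrep 'pos|wrist'
python3 -m jog '[[[0,0,-0.01,0,0],[0,0,0,0,0]]]'| egrep 'pos|wrist'
```

```text
ee_pos: [0.5968, 0.1149, 0.0522]
wrist_force: [-1.2, -7.7, 12.5]
ee_pos: [0.5969, 0.1152, 0.0516]
wrist_force: [-0.7, -6.0, 12.1]
```

```bash

python3 -m jog '[[[0,0,-0.01,0,0],[0,0,0,0,0]]]'| egrep 'pos|wrist'
```

```text
ee_pos: [0.5969, 0.1151, 0.0511]
wrist_force: [-0.8, -7.0, 12.3]
```

```bash

python3 -m jog '[[[0,0,-0.01,0,0],[0,0,0,0,0]]]'| egrep 'pos|wrist'
python3 -m jog '[[[0,0,-0.01,0,0],[0,0,0,0,0]]]'| egrep 'pos|wrist'
```

```text
ee_pos: [0.5969, 0.1151, 0.051]
wrist_force: [0.0, -6.2, 14.1]
ee_pos: [0.5969, 0.1151, 0.0509]
wrist_force: [-3.0, -6.4, 16.6]
```

It has stiffened on the hard seat, so I'll back off and move to pillar 3.

```bash

python3 -m jog '[[[0,0,0.04,0,0],[0,0,0,0,0]]]'| egrep 'pos|wrist'
python3 -m jog '[[[0,0,0.04,0,0],[0,0,0,0,0]]]'| egrep 'pos|wrist'
python3 -m jog '[[[0,0,0.03,0,0],[0,0,0,0,0]]]'| egrep 'pos|wrist'
python3 -m jog '[[[0,0,0.3,0,0],[0,0,0.5,0,0],[0,0,0,0,0]]]'| egrep 'pos|wrist'
python3 - <<'E'
from h import *
s=camera("side");cv2.imwrite("pics/s5.png",s)
cv2.imwrite("pics/c7.png",cv2.resize(s[190:265,305:415],(792,540),interpolation=2))
E
```

```text
ee_pos: [0.5967, 0.1156, 0.0517]
wrist_force: [-1.2, -4.6, 9.8]
ee_pos: [0.5957, 0.1161, 0.0522]
wrist_force: [-0.7, -0.3, 0.2]
ee_pos: [0.5956, 0.1161, 0.0535]
wrist_force: [0.6, 0.1, 0.5]
ee_pos: [0.5974, 0.1164, 0.0983]
wrist_force: [0.5, 0.3, 1.3]
```

View pics/c7.png

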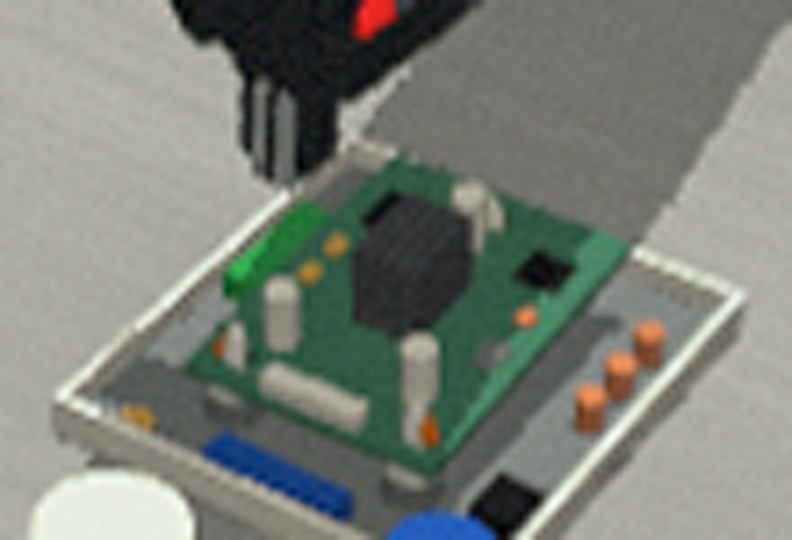

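Barbs 1 and 2 are both out over the board, at (430,430) and (220,345). Now for pillar 3.

```bash

python3 -m jog '[[[-0.5,0.15,0,0,0],[-0.5,0.15,0,0,0],[-0.5,0.14,0,0,0],[0,0,0,0,0],[0,0,-0.3,0,0],[0,0,-0.25,0,0],[0,0,-0.05,0,0],[0,0,0,0,0]]]'| egrep 'pos|wrist'
python3 -m jog '[[[0,0,-0.04,0,0],[0,0,-0.04,0,0],[0,0,0,0,0]]]'| egrep 'pos|wrist'
```

```text
ee_pos: [0.5205, 0.1376, 0.0623]
wrist_force: [0.1, -0.4, 0.3]
ee_pos: [0.5209, 0.1379, 0.0597]
wrist_force: [0.0, 0.1, 0.3]
```

```bash

python3 -m jog '[[[0.02,0,-0.03,0,0],[0,0,-0.02,0,0],[0,0,0,0,0]]]'| egrep 'pos|wrist'
python3 -m jog '[[[0,0,-0.02,0,0],[0,0,0,0,0]]]'| egrep 'pos|wrist'
python3 -m jog '[[[0,0,-0.02,0,0],[0,0,0,0,0]]]'| egrep 'pos|wrist'
python3 -m jog '[[[0,0,-0.02,0,0],[0,0,0,0,0]]]'| egrep 'pos|wrist'
```

```text
ee_pos: [0.5218, 0.138, 0.0572]
wrist_force: [0.6, 0.0, 0.7]
ee_pos: [0.5218, 0.138, 0.0564]
wrist_force: [-1.3, 0.2, 1.6]
ee_pos: [0.5216, 0.138, 0.0554]
wrist_force: [-3.6, -0.8, 3.6]
ee_pos: [0.5216, 0.138, 0.0544]
wrist_force: [-4.0, 0.2, 5.3]
```

```bash

python3 -m jog '[[[0,0,-0.02,0,0],[0,0,0,0,0]]]'| egrep 'pos|wrist'
python3 -m jog '[[[0,0,-0.02,0,0],[0,0,0,0,0]]]'| egrep 'pos|wrist'
python3 -m jog '[[[0,0,-0.02,0,0],[0,0,0,0,0]]]'| egrep 'pos|wrist'
python3 -m jog '[[[0,0,-0.01,0,0],[0,0,0,0,0]]]'| egrep 'pos|wrist'
```

```text
ee_pos: [0.5214, 0.138, 0.0535]
wrist_force: [-5.2, -0.4, 5.4]
ee_pos: [0.5215, 0.138, 0.0525]
wrist_force: [-2.8, 0.2, 3.6]
ee_pos: [0.5216, 0.1381, 0.0517]
wrist_force: [-4.9, -0.5, 8.2]
ee_pos: [0.5215, 0.1381, 0.0515]
wrist_force: [-5.6, -1.0, 10.7]
```

```bash

python3 -m jog '[[[0,0,-0.01,0,0],[0,0,0,0,0]]]'| egrep 'pos|wrist'
python3 -m jog '[[[0,0,-0.01,0,0],[0,0,0,0,0]]]'| egrep 'pos|wrist'
```

```text
ee_pos: [0.5216, 0.1381, 0.0514]
wrist_force: [-7.3, -0.2, 13.5]
ee_pos: [0.5216, 0.1381, 0.0513]
wrist_force: [-9.1, -1.2, 16.3]
```

```bash

python3 -m jog '[[[0,0,0.04,0,0],[0,0,0,0,0]]]'| egrep 'pos|wrist'
python3 -m jog '[[[0,0,0.04,0,0],[0,0,0,0,0]]]'| egrep 'pos|wrist'
python3 -m jog '[[[0,0,0.2,0,0],[0,0,0.6,0,0],[0,0,0.8,0,0],[0,0.5,0.8,0,0],[0,0.7,0.5,0,0],[0,0.7,0,0,0],[0,0.7,0,0,0],[0,0.7,0,0,0]]]'| egrep 'pos|wrist'
python3 -m jog '[[[-0.3,0.7,0,0,0],[-0.3,0.7,0,0,0],[-0.3,0.6,0,0,0],[0,0,0,0,0],[0,0,0,0,0]]]'| egrep 'time|pos|wrist'
python3 - <<'E'
from h import *
s=camera("side");t=camera("top");cv2.imwrite("pics/s6.png",s);cv2.imwrite("pics/t6.png",t)
a=cv2.resize(s[195:265,315:405],(450,350),interpolation=2);a=cv2.copyMakeBorder(a,0,0,0,0,0)
b=cv2.convertScaleAbs(cv2.resize(t[170:260,240:330],(350,350),interpolation=2),alpha=1.5)
cv2.imwrite("pics/c8.png",np.hstack([a,b]))
E
```

```text
ee_pos: [0.522, 0.1381, 0.0523]
wrist_force: [-2.3, 0.3, 5.1]
ee_pos: [0.522, 0.138, 0.0536]
wrist_force: [0.6, -0.2, -0.1]
ee_pos: [0.5218, 0.3044, 0.1996]
wrist_force: [0.3, 0.0, 0.1]
time: 24.0
ee_pos: [0.4765, 0.4034, 0.1989]
wrist_force: [0.7, -0.1, 0.8]
```

View pics/c8.png

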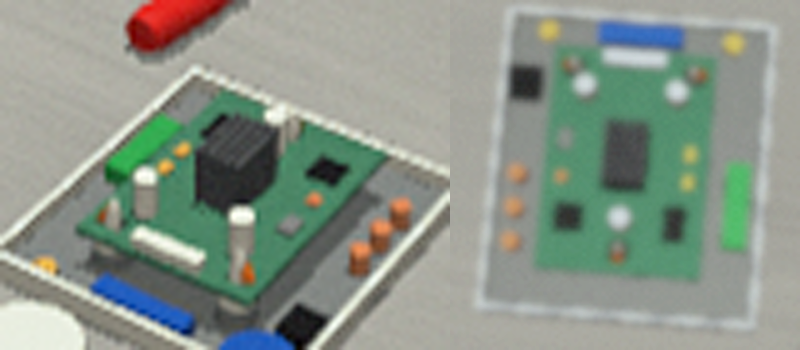

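The crop shows the board flat and square in the tray, with orange barbs showing at all three holes: (248,272) and (102,212) in the side view, (617,257) in the top view. I'll check numerically that the barbs are fully out compared with the start, and that the board's height is right.

```bash
python3 - <<'E'
from h import *
a=np.radians(2.8);r=np.array([[np.cos(a),-np.sin(a)],[np.sin(a),np.cos(a)]])
P=np.array([(.052,.034),(.052,-.034),(-.052,0)])@r.T+[.558,.140]
for n,f0,f1 in(("top","top0","t6"),("side","side0","s6")):
    uv=proj(n,np.c_[P,[.032]*3])
    for i,(u,v) in enumerate(uv.round().astype(int)):
        out=[]
        for f in(f0,f1):
            c=cv2.imread(f"pics/{f}.png")[v-7:v+8,u-7:u+8].astype(float);w=np.clip(c[...,2]-c[...,1]-12,0,None)*(c[...,1]>=c[...,0]-8)
            y,x=np.mgrid[-7:8,-7:8];out+=[round(w.sum()),round((w*x).sum()/w.sum(),1),round((w*y).sum()/w.sum(),1)]
        print(n,i+1,u,v,out)
E
```

```text
top 1 272 187 [6, np.float64(-2.3), np.float64(-0.8), 0, np.float64(nan), np.float64(nan)]
top 2 302 189 [50, np.float64(2.3), np.float64(-0.0), 13, np.float64(2.1), np.float64(0.2)]
top 3 283 234 [61, np.float64(-0.3), np.float64(1.6), 40, np.float64(-0.4), np.float64(1.5)]
side 1 362 250 [583, np.float64(2.2), np.float64(-0.7), 539, np.float64(2.1), np.float64(-0.7)]
side 2 337 238 [143, np.float64(-2.0), np.float64(-0.3), 93, np.float64(-1.9), np.float64(-0.4)]
side 3 373 221 [30, np.float64(2.0), np.float64(-1.2), 0, np.float64(nan), np.float64(nan)]<stdin>:10: RuntimeWarning: invalid value encountered in scalar divide
```

```bash
python3 -c "
from workcell import ticket;print(ticket.job_done())"
```

```text
the job is handed in; nothing more can be done
None
```

I laid the board on the three posts with its connector towards the blue header, pressed each post home (peaks about 13, 17 and 16 N, the last two slightly over the 8–15 N given), let go and handed the job in at about 24 s; barb 1 is clearly fully out, while 2 and 3 I judged from the press forces and images.

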